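# Index the ratchet decorating wheel and prove its brake screw

## Task

Take the small glass jar out of the way of the ratchet lever and stand it upright, fully on the empty square plaster batt. Then, without touching the jug or the wheel it stands on, swing the ratchet lever back and forth so that the wheel advances notch by notch until the jug's handle points straight at the fixed pointer post. Finally twist the wing screw of the brake clockwise (seen from above) to about 0.4 N m, hold that for a moment to see that it holds, never going near 0.9 N m, and let go; leave everything else standing where it is.

Things in the scene. Friction and masses are not known exactly. Their poses are not given: they have to be found in the camera images.
- station: Indexing wheel, fixed to the table. Origin: on the wheel's vertical axis at table level. Grey round base, 210 mm wide, 11 mm high, with two 36 mm wide feet (to 142 mm out on its +x side; to 162 mm out under the screw). On it a steel ratchet wheel (16 teeth, tip radius 88 mm, z 30 to 46 mm) held by a spring pawl: it turns only counter-clockwise from above.
- wheel (a joint): Turn of ratchet wheel, disc and jug, rad, counter-clockwise from above. 0: the jug's handle points straight at the pointer. Starts 0.85 to 1.85 rad short of that (negative); cannot be turned back. One notch is 0.393 rad; after each full lever stroke it stands a whole number of notches from 0 (within 0.03 rad). Stiff: stays where it is left.
- lever (a joint): Swing of the ratchet lever about the wheel's axis, rad, counter-clockwise from above: 0 at its back stop (97 degrees counter-clockwise from the station's x axis), 0.55 at its front stop; starts at 0 to 0.1. Swung forward (+) its pawl pushes the wheel on, one notch, at most 1.4, a full stroke; swung back it leaves the wheel. Takes 3 to 5 N; stays put.
- lever_grip (a point): Centre of the top of the lever's grip: an upright black round post, 18 mm thick, 165 mm from the wheel's axis at the end of the flat lever arm (22 mm wide, z 14 to 24 mm); the post's free part is z 24 to 118 mm.
- jug_handle (a point): Outermost point of the handle of the unglazed clay jug fixed centrally on the disc, 75 mm from the wheel's axis. The jug is 94 mm wide without handle, its rim 171 mm above the table; the small spout is on the other side.
- pointer_tip (a point): Tip of the fixed pointer: an upright steel rod (12 mm thick, 130 mm from the wheel's axis on the station's +x side) with a short arm at 123 mm height pointing in at the axis; this tip is 102 mm from the axis.
- screw (a joint): Twist of the brake's wing screw, rad, clockwise from above. It is already run down on a stiff spring washer: 0 untouched, it gives 0.5 rad per N m (0.20 rad at 0.4 N m, 0.45 rad at 0.9 N m) and springs back to 0 when let go.
- screw_grip (a point): Middle of the wing of the brake screw, where to grip it: on the screw's vertical axis, 83 mm above the table, 145 mm from the wheel's axis. The wing is an upright steel plate 40 mm long, 10 mm thick, z 64 to 94 mm, its length pointing at the wheel's axis; a 30 mm wide pillar below reaches 52 mm.
- jar: Small glass jar with white lid and paper label, 52 mm diameter, 100 mm high, about 0.22 kg, standing beside the wheel in the sweep of the lever. Origin: centre of its underside, z up.
- batt: Empty square plaster batt fixed on the table, 140 x 140 mm, 16 mm thick. Origin: centre of its underside. It lies left or right; a wooden tray with test tiles takes the other place.
- tile_tray: Wooden tray of standing test tiles, 140 x 140 mm, 60 mm high, fixed. Origin: centre of its underside.
- bowl: Unglazed bowl, 100 mm wide, 50 mm high. Bystander, to be left alone. Origin: centre of its underside.
- beaker: White ceramic beaker, 64 mm wide, 90 mm high. Bystander, to be left alone. Origin: centre of its underside.
- slip_bottle: White plastic bottle, 56 mm wide, 150 mm high. Bystander, to be left alone. Origin: centre of its underside.
- rib: Small wooden spatula lying flat, 150 mm long, 20 mm high at its handle. Bystander, to be left alone. Origin: middle of its length, on the table, x along the handle.
- big_jar: Big white jar with cork lid, 84 mm wide, 130 mm high (not the jar to be moved). Bystander, to be left alone. Origin: centre of its underside.
- plaster_block: Plaster block 90 x 70 mm, 60 mm high. Bystander, to be left alone. Origin: centre of its underside.
- turntable: The turning part: ratchet wheel (z 30 to 46 mm), the aluminium disc on it (radius 73 mm, top at 58 mm) and the jug fixed on that; not to be touched. Origin: on the wheel's axis, 30 mm above the table; at wheel = 0 its axes are the station's; the jug's handle is on its +x side.

How it is judged (in metres and radians):
On the way, in this order (a step that is already met when the one before it is completed fails the run):
1. the jar stands upright, released, on the batt (x of jar in the frame of batt between -0.05 and 0.05 m and y of jar in the frame of batt between -0.05 and 0.05 m and z of jar in the frame of batt between 0.008 and 0.024 m and angle between jar's own z axis and vertical below 0.15 rad and linear speed of jar below 0.03 m/s and contact force between the fingers and jar below 0.5 N), for 0.2 s.
2. the wheel is ratcheted round until the jug's handle points at the pointer (value of joint wheel between -0.1 and 0.1 rad and velocity of joint wheel between -0.05 and 0.05 rad/s), for 0.3 s.
3. the wing screw is held at 0.3 N m or more clockwise (value of joint screw above 0.15 rad), for 0.3 s.
At the end, for the whole second after the job is handed in: The jar stands upright and released on the batt (its centre within 50 mm of the batt's along both sides), the wheel rests with the jug's handle within 0.1 rad of the pointer, and the wing screw is let go (under 0.06 rad) (all of step 1 and all of step 2 and value of joint screw below 0.06 rad); the robot touches nothing.
It fails at once if the jug or its wheel is touched (over 1.5 N) (contact force between any of the fingers, the arm and turntable above 1.5 N).
It fails at once if the wing screw is twisted beyond 0.9 N m (0.45 rad) (value of joint screw above 0.45 rad).
It fails at once if the jar is tipped over (beyond 0.8 rad) (angle between jar's own z axis and vertical above 0.8 rad).
It fails at once if a bystander is shifted by more than 30 mm (distance of any of bowl, beaker, slip_bottle, rib, big_jar, plaster_block from where it was at the start of the episode above 0.03 m).
It also fails if it takes over 72 s, if anything falls off the work surface, if the arm or the gripper's body presses on something with over 40 N, if the wrist force passes 120 N, or if a joint passes its speed limit or range.

## Robot

A 7-joint arm with a two-finger parallel gripper is mounted at the origin on the work surface. World frame = base frame: x ahead of the robot, y to its left, z up, the work surface at z = 0. Lengths are in m, angles in degrees, forces in N, time in s.
With the tool pointing down it reaches from about 0.35 to 0.9 m from the base axis. Payload 8.1 kg.
Tool frame: the origin (TCP) lies between the finger pads; the fingertips stand 8 mm ahead of it and the grasp point (between the pads) lies 11 mm behind it; z points along the fingers, y is the line along which they close (so a half turn about z gives the same grasp; the last joint's range is limited). The gripper opens to 85 mm and grips with 20 to 120 N. Pads are 22 mm wide; open, the fingers measure 114 mm over their backs; the gripper's body (76 mm by 85 mm) begins 54 mm behind the grasp point. The pads swing forward as they close: fully open they stand 13 mm farther back than shut.
Start: joints at [62.132, 24.895, 1.432, 90.138, -0.665, 64.973, -4.303], TCP at [0.234, -0.58, 0.239] pointing down, gripper open.
Joint ranges: [-149.89, 149.89], [-25.12, 119.58], [-72.63, 75.52], [4.76, 147.25], [-75.54, 255.54], [6.69, 114.76], [-157.13, 157.13]. Speed limits (degrees/s): [127.2, 127.2, 172.46, 172.46, 180, 180, 180].

## Interface

Orientations are given as a 3x3 rotation matrix whose columns are the frame's x, y, z axes.
In Python, from plant import bot, viewer, order gives the robot as it stands. The module is installed in compiled form; this text tells all that it offers.
- The arm moves only by the tool apply_moves, never from a script. Its argument "plan" is a list that holds one entry, the list of rows, each a list of 7 numbers: the opening, from 0 (shut) to 1 (fully open), then the shift along the tool's x, y, z in cm, then the turn, a rotation vector about the tool's x, y, z in degrees. A call has 1 to 10 rows; each row is the pose to reach, as a shift and turn from the pose commanded when the call began, along the tool's axes at that moment; what a row does not reach only later rows make up. A row lasts 1/10 s, in which the tool goes at most 50 mm and 8.59 degrees, less where a joint would pass 70% of its speed; a pose out of reach is approached as far as the arm can. A call with a gripper value outside its range is refused whole. The fingers move at their own pace and stop on an object; "force" is the grip in N (left out, the last holds). Time passes only in rows, so rows that repeat a pose let the fingers close. It gives the time, the measured TCP pose, the force, the opening and the grip force at its end, in the units of the state.
- bot.state(): the state, without advancing time (a new reading comes with each control period).
- viewer.capture(name): name is "scene" or "top"; returns a dict with "color" (400x640x3 uint8, blue, green, red), "fx", "fy", "cx", "cy" (pixels), "distortion" ([k1, k2, p1, p2, k3] as OpenCV has them; the pictures are not rectified), "position" and "attitude" of the camera in the world. Camera axes: x right, y down, z forward; pixel columns grow to the right and rows downward; lengths in m; the calibration is good to about 2 mm. A picture is of the moment at which its call begins. There is no depth.
- order.sign_off(): hands the job in; it is judged then, once.
The state is a dict: "time": time; "joints": joint angles; "qd": joint speeds; "joint_efforts": joint torques, N m; "ee_pos": TCP position; "eef_rot": TCP orientation; "ft_force": force on the tool from outside, world axes, zero at the start; "torque": the same for the moment, N m; "gripper_width": opening from 0.0 (shut) to 1.0 (fully open); "grip_force": force on a finger pad.
Only numpy, scipy, OpenCV 4.12 (cv2) and the standard library are available. Lean on these libraries where they do the work, as an engineer would, in place of code of your own. Each camera call takes 0.05 s, during which the arm holds its last target. There are 200 camera calls.

## Working session

There is one attempt and no reset: what is moved stays moved. The work goes in short steps, Python scripts to look and compute and a tool call to move; the robot and the scene stay as the last step left them, time stands still between calls to the robot, and variables do not carry over. Pictures are saved under pics/ and viewed, at most 10 in all, crops included, and the job is handed in when it is done.

Besides the shell and the picture viewer there is one more tool, called by a JSON object that holds its "name" and its "arguments", one argument or row to a line. apply_moves: Moves the arm, as the interface text tells. Its arguments: {"type":"object","properties":{"plan":{"type":"array","items":{"type":"array","items":{"type":"array","items":{"type":"number"}}}},"force":{"type":"number"}},"required":["plan"]}

```bash
mkdir -p pics
cat > h.py <<'E'
import numpy as np, cv2
from plant import bot, viewer, order
def cap(n):
    c=viewer.capture(n); return c
def K(c): return np.array([[c["fx"],0,c["cx"]],[0,c["fy"],c["cy"]],[0,0,1.]])
def ray(c,u,v):
    p=cv2.undistortPoints(np.array([[[u,v]]],float),K(c),np.array(c["distortion"],float))[0,0]
    R=np.array(c["attitude"]); return np.array(c["position"],float), R@np.array([p[0],p[1],1])
def atz(c,u,v,z):
    o,d=ray(c,u,v); return o+d*(z-o[2])/d[2]
def proj(c,P):
    R=np.array(c["attitude"]); P=(np.atleast_2d(P)-np.array(c["position"]))@R
    return cv2.projectPoints(P,np.zeros(3),np.zeros(3),K(c),np.array(c["distortion"],float))[0][:,0]
E
python3 - <<'E'
from h import *
import pickle
for n in("top","scene"):
    c=cap(n);pickle.dump(c,open(n+".pkl","wb"));cv2.imwrite(f"pics/{n}0.png",cv2.resize(c["color"],(800,500),interpolation=cv2.INTER_CUBIC));print(n,c["position"],c["attitude"],c["fx"],c["distortion"])
s=bot.state();print(s["time"],s["eef_rot"],s["ee_pos"])
E
```

```text
top [0.38067317 0.02095957 1.43170478] [[-2.67507403e-02 -9.85266657e-01  1.68920137e-01]
 [-9.99642122e-01  2.63932900e-02 -4.36145876e-03]
 [-1.61158265e-04 -1.68976356e-01 -9.85620092e-01]] 494.9000564641439 [-0.08698791  0.          0.          0.          0.        ]
scene [ 1.35892882 -0.41314778  1.30104508] [[ 0.49081835  0.69533819 -0.52497823]
 [ 0.87108871 -0.40364981  0.27977007]
 [-0.01737255 -0.59461889 -0.80381998]] 481.60752081188963 [-0.12984924  0.          0.          0.          0.        ]
0.1 [[ 9.27271708e-01  3.74388513e-01 -6.47898439e-04]
 [ 3.74389047e-01 -9.27270907e-01  1.22721937e-03]
 [-1.41320539e-04 -1.38053188e-03 -9.99999037e-01]] [ 0.2338166  -0.57915059  0.23862764]
```

View pics/top0.png

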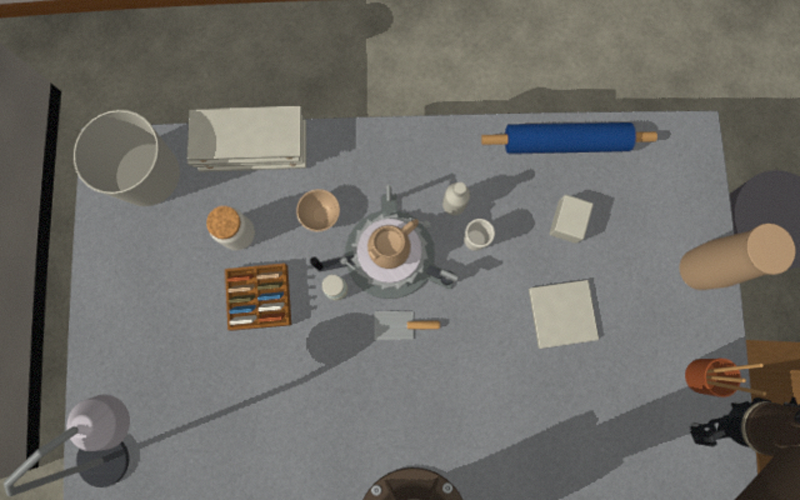

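View pics/scene0.png

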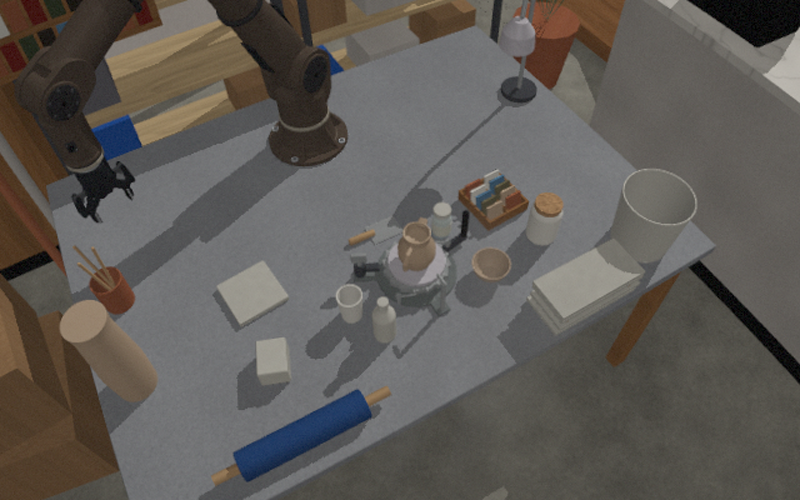

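The top view shows the wheel at (390,248), lever grip at (317,263), jar lid at (333,287), wing screw at (448,277), pointer at (389,195) and batt at (564,313), all in 800-wide pixels. I'll enlarge the centre.

Run:
```python
import pickle,cv2
c=pickle.load(open("top.pkl","rb"));cv2.imwrite("pics/t1.png",cv2.resize(c["color"][140:260,240:400],(800,600),interpolation=cv2.INTER_CUBIC))
c=pickle.load(open("scene.pkl","rb"));cv2.imwrite("pics/s1.png",cv2.resize(c["color"][150:270,265:425],(800,600),interpolation=cv2.INTER_CUBIC))
```

```text
(no output)
```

View pics/t1.png

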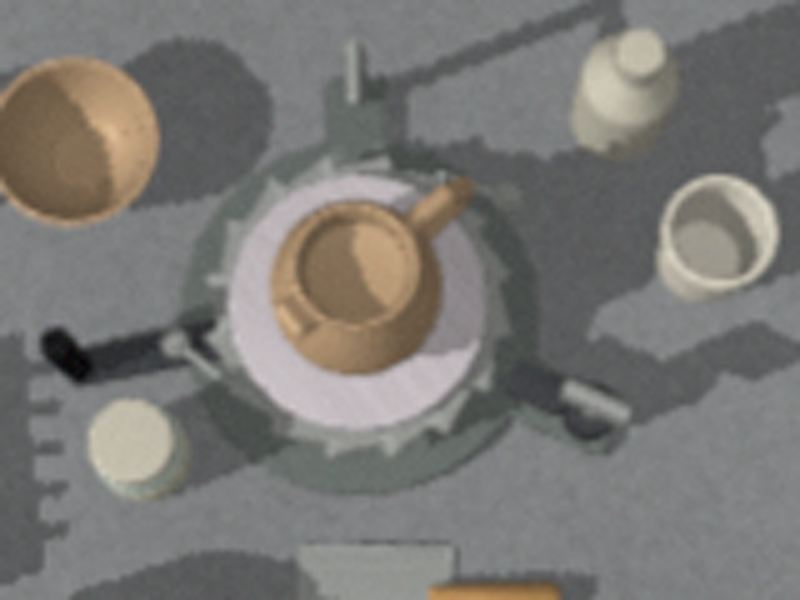

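View pics/s1.png

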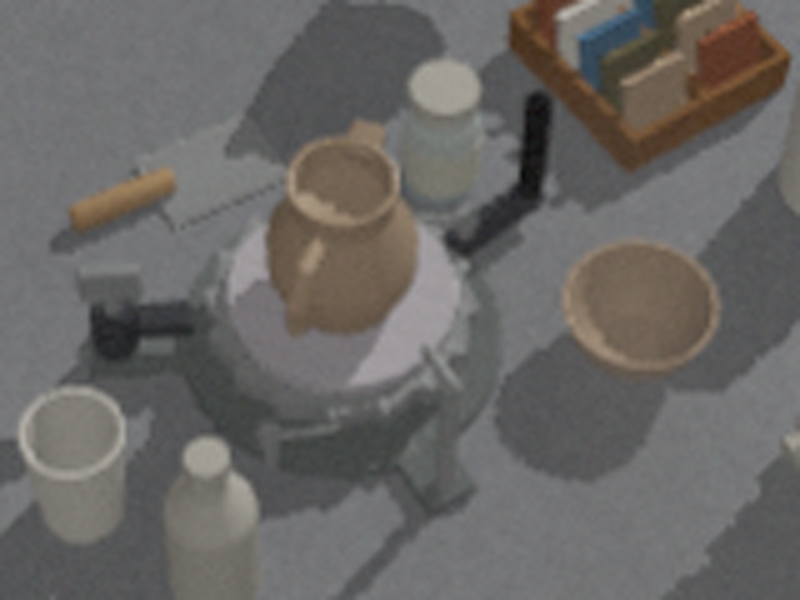

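The crops show lever post top at (58,343) in t1 and (538,98) in s1, jar lid at (130,440) and (444,86), wing top at (597,402) and (110,264). The disc centre is (358,303) in t1 and the pointer tip about (352,102) and (424,350).

Run:
```python
from h import *
import pickle
T=pickle.load(open("top.pkl","rb"));S=pickle.load(open("scene.pkl","rb"))
def t(u,v,z): return atz(T,240+(u+.5)/5-.5,140+(v+.5)/5-.5,z)[:2]
def s(u,v,z): return atz(S,265+(u+.5)/5-.5,150+(v+.5)/5-.5,z)[:2]
np.set_printoptions(precision=4,suppress=True)
C=t(358,303,.058);print("axis",C,"w",t(230,303,.058),t(487,303,.058),t(358,175,.058),t(358,432,.058))
for n,a,b,z in[("ptr",(352,102),(424,350),.123),("grip",(58,343),(538,98),.118),("wing",(597,402),(110,264),.094),("wing in",(567,388),(138,264),.094),("wing out",(628,415),(82,264),.094),("jar",(130,440),(444,86),.1),("handle",(468,185),(300,325),.1),("beaker",(718,235),(72,430),.09),("bottle",(641,55),(208,457),.15),("rib",(500,595),(122,200),.015)]:
    p=t(*a,z);q=s(*b,z);
    for r in(p,q): d=r-C;print(n,r,"R",np.hypot(*d),"ang",np.degrees(np.arctan2(d[1],d[0])))
for p in[(530,287),(589,280),(598,340),(538,348)]: print("batt",atz(T,p[0]*.8,p[1]*.8,.016)[:2])
for p in[(218,290),(265,263),(288,297),(240,325)]: print("battS",atz(S,p[0]*.8,p[1]*.8,.016)[:2])
```

```text
axis [0.6069 0.0346] w [0.6089 0.1066] [ 0.605 -0.038] [0.6806 0.0328] [0.534  0.0364]
ptr [0.707  0.0345] R 0.10011288554178208 ang -0.04351316827201612
ptr [0.7086 0.0315] R 0.10167607058735066 ang -1.7636987641957094
grip [0.5796 0.1957] R 0.1634391256746617 ang 99.63598746451407
grip [0.5779 0.1971] R 0.1650626788743696 ang 100.12999939597051
wing [ 0.5429 -0.0945] R 0.14411449012338037 ang -116.38099207387664
wing [ 0.5408 -0.0922] R 0.14300217010639993 ang -117.5534408753973
wing in [ 0.551  -0.0785] R 0.12612431209849687 ang -116.31471563373314
wing in [ 0.5495 -0.0772] R 0.12565055499381364 ang -117.20134316233214
wing out [ 0.5353 -0.1111] R 0.1623552352584988 ang -116.17532102484054
wing out [ 0.5321 -0.1072] R 0.16037732083783585 ang -117.82930391063557
jar [0.5282 0.1593] R 0.14749536566973415 ang 122.25235879423488
jar [0.5269 0.1591] R 0.14801202687315465 ang 122.7426463736516
handle [ 0.6641 -0.0279] R 0.08472636405618936 ang -47.528044929580034
handle [ 0.6429 -0.0151] R 0.06133836744105522 ang -54.089323823368105
beaker [ 0.6344 -0.1656] R 0.20207463438026557 ang -82.18513881863166
beaker [ 0.6347 -0.1659] R 0.20242613544935653 ang -82.12680607153254
bottle [ 0.7221 -0.1209] R 0.19351421992949952 ang -53.47118550567389
bottle [ 0.7243 -0.1202] R 0.1942920997797872 ang -52.83310485777202
rib [ 0.4434 -0.0417] R 0.18049364608765736 ang -155.00015809934933
rib [ 0.444 -0.04 ] R 0.1791767380043039 ang -155.39635824676373
batt [ 0.5193 -0.2878]
batt [ 0.5314 -0.427 ]
batt [ 0.3929 -0.4377]
batt [ 0.3796 -0.298 ]
battS [ 0.411  -0.4375]
battS [ 0.3934 -0.2992]
battS [ 0.5206 -0.2875]
battS [ 0.5359 -0.4237]
```

```bash
cat >> h.py <<'E'
def go(x,y,z,yaw):
    "yaw: direction of tool x seen from above, deg; prints shift cm, turn deg"
    from scipy.spatial.transform import Rotation as Ro
    s=bot.state();R=np.array(s["eef_rot"]);a=np.radians(yaw)
    G=np.array([[np.cos(a),np.sin(a),0],[np.sin(a),-np.cos(a),0],[0,0,-1]])
    print(np.round(R.T@(np.array([x,y,z])-s["ee_pos"])*100,2),np.round(Ro.from_matrix(R.T@G).as_rotvec(degrees=True),2))
E
python3 -c "
from h import *
go(.5275,.159,.2,0)"
```

```text
[ 54.87 -57.45   3.93] [-8.000e-02  2.000e-02  2.199e+01]
```

{"name": "apply_moves", "arguments": {
  "plan": [
    [[1, 2, -2, 0, 0, 0, 2], [1, 5, -5.2, 0, 0, 0, 6], [1, 8.5, -8.8, 0, 0, 0, 10], [1, 12, -12.5, 0, 0, 0, 14], [1, 15.5, -16, 0, 0, 0, 18], [1, 19, -19.5, 0, 0, 0, 22], [1, 22.5, -23, 0, 0, 0, 22], [1, 26, -27, 0, 0, 0, 22], [1, 29.5, -30.5, 0, 0, 0, 22], [1, 32, -33.5, 0, 0, 0, 22]]
  ],
  "force": 30
}}

```text
time: 1.1
ee_pos: [0.406, -0.1464, 0.2394]
eef_rot: [[1.0, 0.001, 0.0], [0.001, -1.0, 0.0], [0.0, -0.0, -1.0]]
ft_force: [0.8, -1.0, -0.3]
gripper_width: 0.999
grip_force: 0.0
```

```bash
python3 -c "
from h import *
go(.5275,.159,.2,0)"
```

```text
[ 12.19 -30.53   3.95] [-0.01 -0.02  0.07]
```

{"name": "apply_moves", "arguments": {
  "plan": [
    [[1, 1.5, -4, 0, 0, 0, 0], [1, 3, -8, 0, 0, 0, 0], [1, 5, -12.5, 0, 0, 0, 0], [1, 6.8, -17, 0, 0, 0, 0], [1, 8.6, -21.5, 0, 0, 0, 0], [1, 10.4, -26, 0, 0, 0, 0], [1, 12.2, -30.5, 1, 0, 0, 0], [1, 12.2, -30.5, 4, 0, 0, 0], [1, 12.2, -30.5, 8, 0, 0, 0], [1, 12.2, -30.5, 8, 0, 0, 0]]
  ]
}}

```text
time: 2.1
ee_pos: [0.5241, 0.1547, 0.1546]
eef_rot: [[1.0, 0.001, -0.009], [0.001, -1.0, -0.003], [-0.009, 0.003, -1.0]]
ft_force: [-1.6, -0.1, 0.2]
gripper_width: 1.0
grip_force: 0.0
```

Run:
```python
from h import *
go(.5275,.159,.051,0)
c=cap("scene");cv2.imwrite("pics/s2.png",cv2.resize(c["color"][110:230,305:465],(800,600),interpolation=cv2.INTER_CUBIC))
```

```text
[ 0.43 -0.47 10.36] [0.18 0.5  0.03]
```

View pics/s2.png

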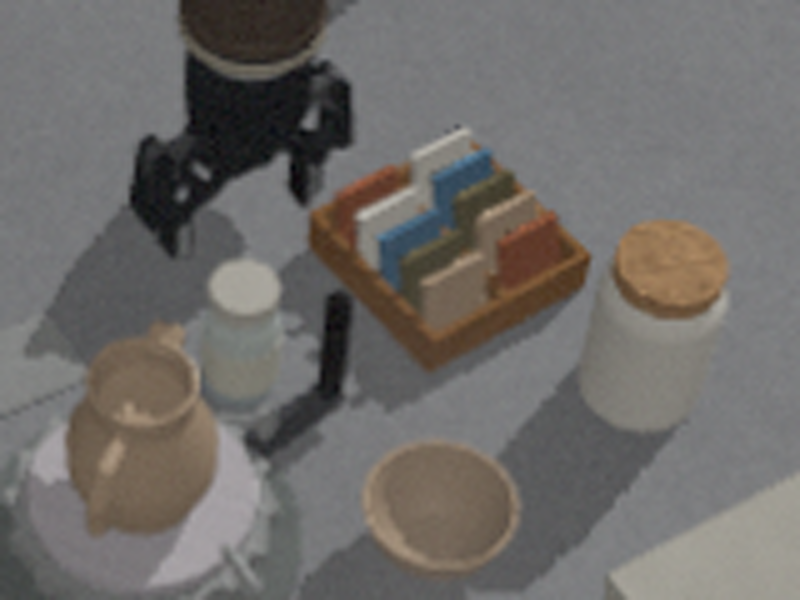

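The picture shows the gripper above the jar, pads at about (180,245) and (305,190) either side of the lid at (245,287). The tray's near corners are at (432,365) and (312,222).

Run:
```python
from h import *
import pickle
S=pickle.load(open("scene.pkl","rb"))
for u,v in[(432,345),(312,222)]: print(atz(S,305+u/5-.4,110+v/5-.4,.03))
print(bot.state()["time"]);go(.5275,.159,.051,0)
```

```text
[0.58615769 0.27487377 0.03      ]
[0.45257228 0.26471976 0.03      ]
2.15
[ 0.25 -0.42 10.63] [0.11 0.32 0.  ]
```

{"name": "apply_moves", "arguments": {
  "plan": [
    [[1, 0, 0, 0, 0, 0, 0], [1, 0, 0, 2, 0, 0, 0], [1, 0, -0.1, 4.5, 0, 0, 0], [1, 0, -0.1, 7, 0, 0, 0], [1, 0, -0.1, 9, 0, 0, 0], [1, 0, -0.1, 10.3, 0, 0, 0], [1, 0, -0.1, 10.8, 0, 0, 0], [1, 0, -0.1, 10.8, 0, 0, 0], [1, 0, -0.1, 10.8, 0, 0, 0]]
  ]
}}

```text
time: 3.05
ee_pos: [0.5282, 0.1571, 0.0525]
eef_rot: [[1.0, -0.0, 0.002], [-0.0, -1.0, 0.001], [0.002, -0.001, -1.0]]
ft_force: [-0.4, -1.0, 0.8]
gripper_width: 1.003
grip_force: 0.0
```

{"name": "apply_moves", "arguments": {
  "plan": [
    [[0.7, 0, 0, 0, 0, 0, 0], [0.4, 0, 0, 0, 0, 0, 0], [0.4, 0, 0, 0, 0, 0, 0], [0.4, 0, 0, 0, 0, 0, 0], [0.4, 0, 0, 0, 0, 0, 0], [0.4, 0, 0, 0, 0, 0, 0], [0.4, 0, 0, 0, 0, 0, 0]]
  ],
  "force": 30
}}

```text
time: 3.75
ee_pos: [0.528, 0.1573, 0.0521]
eef_rot: [[1.0, -0.0, 0.001], [-0.0, -1.0, 0.001], [0.001, -0.001, -1.0]]
ft_force: [-0.3, 0.5, 5.4]
gripper_width: 0.593
grip_force: 30.3
```

{"name": "apply_moves", "arguments": {
  "plan": [
    [[0.4, 0, 0, -0.5, 0, 0, 0], [0.4, 0, 0, -2, 0, 0, 0], [0.4, 0, 0, -4.5, 0, 0, 0], [0.4, 0, 0, -7, 0, 0, 0], [0.4, 0, 0, -9.5, 0, 0, 0], [0.4, -1, 0, -11.5, 0, 0, 0], [0.4, -3, 1.5, -12.5, 0, 0, 0], [0.4, -5, 4, -13, 0, 0, 0], [0.4, -7, 7, -13, 0, 0, 0], [0.4, -7.5, 10.5, -13, 0, 0, 0]]
  ]
}}

```text
time: 4.75
ee_pos: [0.4498, 0.0516, 0.1814]
eef_rot: [[1.0, 0.002, -0.001], [0.002, -1.0, -0.0], [-0.001, 0.0, -1.0]]
ft_force: [1.3, -0.1, -3.3]
gripper_width: 0.593
grip_force: 32.0
```

{"name": "apply_moves", "arguments": {
  "plan": [
    [[0.4, 0, 4, 0, 0, 0, 0], [0.4, 0, 8, 0, 0, 0, 0], [0.4, 0, 12, 0, 0, 0, 0], [0.4, 0, 16, 0, 0, 0, 0], [0.4, 0, 20, 0, 0, 0, 0], [0.4, 0, 24, 0, 0, 0, 0], [0.4, 0, 28, 0, 0, 0, 0], [0.4, 0, 32, 0, 0, 0, 0], [0.4, 0, 36, 0, 0, 0, 0], [0.4, 0, 38.5, 0, 0, 0, 0]]
  ]
}}

```text
time: 5.75
ee_pos: [0.451, -0.3365, 0.1812]
eef_rot: [[1.0, -0.003, -0.001], [-0.003, -1.0, -0.001], [-0.001, 0.001, -1.0]]
ft_force: [1.2, 0.4, -2.8]
gripper_width: 0.591
grip_force: 32.0
```

{"name": "apply_moves", "arguments": {
  "plan": [
    [[0.4, 0, 1.5, 0, 0, 0, 0], [0.4, 0, 2.5, 1, 0, 0, 0], [0.4, 0, 2.5, 3.5, 0, 0, 0], [0.4, 0, 2.5, 5.5, 0, 0, 0], [0.4, 0, 2.5, 7, 0, 0, 0], [0.4, 0, 2.5, 8, 0, 0, 0], [0.4, 0, 2.5, 8, 0, 0, 0], [0.4, 0, 2.5, 8, 0, 0, 0]]
  ]
}}

```text
time: 6.55
ee_pos: [0.4527, -0.3576, 0.1015]
eef_rot: [[1.0, 0.001, 0.0], [0.001, -1.0, 0.0], [0.0, -0.0, -1.0]]
ft_force: [-0.7, 0.1, -1.9]
gripper_width: 0.591
grip_force: 32.0
```

Run:
```python
from h import *
print(bot.state()["ft_force"],bot.state()["grip_force"]);go(.457,-.362,.07,0)
c=cap("scene");cv2.imwrite("pics/s3.png",cv2.resize(c["color"][150:310,150:350],(800,600),interpolation=cv2.INTER_CUBIC))
```

```text
[-0.68284567  0.07413831 -1.88950954] 31.99873236939311
[0.43 0.44 3.15] [-0.01 -0.01  0.04]
```

View pics/s3.png

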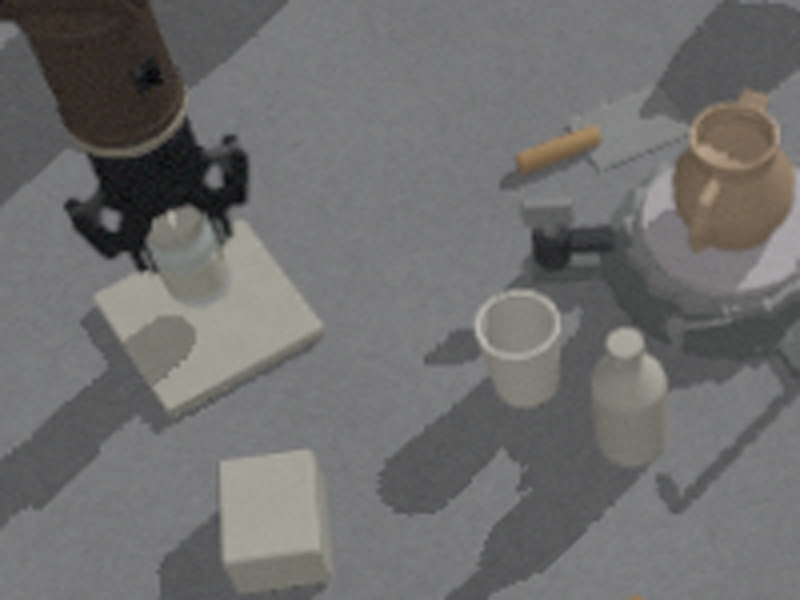

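The jar hangs upright between the pads at (190,255), over the batt.

{"name": "apply_moves", "arguments": {
  "plan": [
    [[0.4, 0.3, 0.3, 1, 0, 0, 0], [0.4, 0.3, 0.3, 2, 0, 0, 0], [0.4, 0.3, 0.3, 2.8, 0, 0, 0], [0.4, 0.3, 0.3, 3.2, 0, 0, 0], [0.4, 0.3, 0.3, 3.3, 0, 0, 0], [0.4, 0.3, 0.3, 3.3, 0, 0, 0]]
  ]
}}

```text
time: 7.2
ee_pos: [0.4552, -0.3609, 0.0682]
eef_rot: [[1.0, -0.0, -0.0], [-0.0, -1.0, 0.0], [-0.0, -0.0, -1.0]]
ft_force: [0.2, -0.4, -1.5]
gripper_width: 0.597
grip_force: 31.7
```

{"name": "apply_moves", "arguments": {
  "plan": [
    [[0.4, 0, 0, 0.1, 0, 0, 0], [0.4, 0, 0, 0.1, 0, 0, 0], [0.65, 0, 0, 0.1, 0, 0, 0], [0.8, 0, 0, 0.1, 0, 0, 0], [1, 0, 0, 0.1, 0, 0, 0], [1, 0, 0, 0.1, 0, 0, 0], [1, 0, 0, 0.1, 0, 0, 0], [1, 0, 0, -2, 0, 0, 0], [1, 0, 0, -5, 0, 0, 0], [1, 0, 0, -9, 0, 0, 0]]
  ]
}}

```text
time: 8.2
ee_pos: [0.4543, -0.3605, 0.1579]
eef_rot: [[1.0, -0.0, -0.003], [-0.0, -1.0, 0.002], [-0.003, -0.002, -1.0]]
ft_force: [1.0, -0.9, -0.5]
gripper_width: 1.004
grip_force: 0.0
```

{"name": "apply_moves", "arguments": {
  "plan": [
    [[1, 0, 0, -4, 0, 0, 0], [1, 0, -3, -8, 0, 0, 0], [1, 0, -7.5, -10, 0, 0, 0], [1, 0, -12, -10, 0, 0, 0], [1, 0, -16.5, -10, 0, 0, 0], [1, 0, -21, -10, 0, 0, 0], [1, 0, -25.5, -10, 0, 0, 0], [1, 0, -30, -10, 0, 0, 0], [1, 0, -34.5, -10, 0, 0, 0], [1, 0, -38, -10, 0, 0, 0]]
  ]
}}

```text
time: 9.2
ee_pos: [0.455, 0.0216, 0.2586]
eef_rot: [[1.0, 0.002, 0.001], [0.002, -1.0, 0.0], [0.001, -0.0, -1.0]]
ft_force: [1.0, -0.1, 1.3]
gripper_width: 1.0
grip_force: 0.0
```

Run:
```python
from h import *
go(.579,.1965,.15,10)
c=cap("scene");cv2.imwrite("pics/s4.png",cv2.resize(c["color"][130:330,150:450],(800,533),interpolation=cv2.INTER_CUBIC))
```

```text
[ 12.42 -17.46  10.87] [-0.01 -0.04 -9.91]
```

View pics/s4.png

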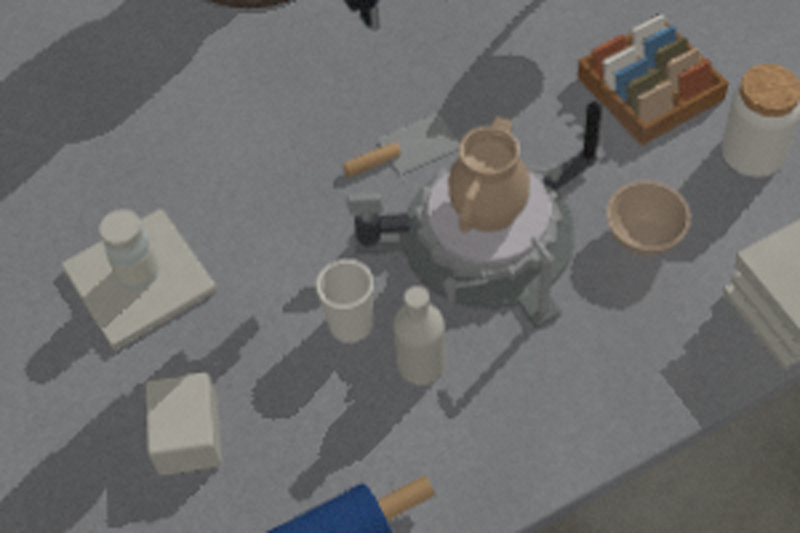

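The jar stands upright on the batt at (130,250) and nothing else has moved. Next is the lever grip, with yaw -66 so the pads close along the swing.

{"name": "apply_moves", "arguments": {
  "plan": [
    [[1, 1, -2, 0, 0, 0, 8], [1, 2.5, -4, 0, 0, 0, 16], [1, 4.5, -6.5, 0, 0, 0, 24], [1, 6.5, -9, 0, 0, 0, 32], [1, 8.5, -12, 0, 0, 0, 40], [1, 10, -14.5, 0, 0, 0, 48], [1, 11.5, -16.5, 2, 0, 0, 56], [1, 12.4, -17.5, 4, 0, 0, 64], [1, 12.4, -17.5, 6, 0, 0, 66], [1, 12.4, -17.5, 6, 0, 0, 66]]
  ]
}}

```text
time: 10.25
ee_pos: [0.577, 0.1927, 0.1967]
eef_rot: [[0.453, -0.891, -0.015], [-0.891, -0.453, 0.001], [-0.007, 0.013, -1.0]]
ft_force: [-0.5, 0.7, -3.3]
gripper_width: 1.0
grip_force: 0.0
```

{"name": "apply_moves", "arguments": {
  "plan": [
    [[1, 0, 0, 0, 0, 0, 0], [1, 0, 0, 0, 0, 0, 0]]
  ]
}}

```text
time: 10.45
ee_pos: [0.5764, 0.1925, 0.1978]
eef_rot: [[0.46, -0.888, -0.016], [-0.888, -0.46, 0.0], [-0.008, 0.014, -1.0]]
ft_force: [-0.7, -0.8, -0.1]
gripper_width: 0.999
grip_force: 0.0
```

Run:
```python
from h import *
go(.579,.1965,.079,-66)
c=cap("scene");cv2.imwrite("pics/s5.png",cv2.resize(c["color"][110:230,305:465],(800,600),interpolation=cv2.INTER_CUBIC))
```

```text
[-0.15 -0.58 11.88] [0.82 0.42 3.38]
```

```bash
python3 -c "
from h import *
s=bot.state();print(np.round(s['joints'],1))"
```

```text
[ -49.2   29.2   38.8   97.1  -20.7   61.8 -156.4]
```

Joint 7 reached its limit, so I'll turn the other way to yaw 114, which gives the same grasp.

{"name": "apply_moves", "arguments": {
  "plan": [
    [[1, 0, 0, 0, 0, 0, -8], [1, 0, 0, 0, 0, 0, -16], [1, 0, 0, 0, 0, 0, -24], [1, 0, 0, 0, 0, 0, -32], [1, 0, 0, 0, 0, 0, -40], [1, 0, 0, 0, 0, 0, -48], [1, 0, 0, 0, 0, 0, -56], [1, 0, 0, 0, 0, 0, -64], [1, 0, 0, 0, 0, 0, -72], [1, 0, 0, 0, 0, 0, -80]]
  ]
}}

```text
time: 11.5
ee_pos: [0.5776, 0.1905, 0.1997]
eef_rot: [[0.954, 0.3, -0.013], [0.3, -0.954, 0.005], [-0.011, -0.008, -1.0]]
ft_force: [-0.4, -0.2, -0.4]
gripper_width: 1.0
grip_force: 0.0
```

{"name": "apply_moves", "arguments": {
  "plan": [
    [[1, 0, 0, 0, 0, 0, -8], [1, 0, 0, 0, 0, 0, -16], [1, 0, 0, 0, 0, 0, -24], [1, 0, 0, 0, 0, 0, -32], [1, 0, 0, 0, 0, 0, -40], [1, 0, 0, 0, 0, 0, -48], [1, 0, 0, 0, 0, 0, -56], [1, 0, 0, 0, 0, 0, -64], [1, 0, 0, 0, 0, 0, -72], [1, 0, 0, 0, 0, 0, -80]]
  ]
}}

```text
time: 12.5
ee_pos: [0.5778, 0.1904, 0.2003]
eef_rot: [[-0.13, 0.992, -0.012], [0.992, 0.13, 0.004], [0.006, -0.011, -1.0]]
ft_force: [-0.0, 0.1, 0.3]
gripper_width: 1.003
grip_force: 0.0
```

{"name": "apply_moves", "arguments": {
  "plan": [
    [[1, 0, 0, 0, 0, 0, -8], [1, 0, 0, 0, 0, 0, -17], [1, 0, 0, 0, 0, 0, -17], [1, 0, 0, 0, 0, 0, -17], [1, 0, 0, 0, 0, 0, -17]]
  ]
}}

```text
time: 13.0
ee_pos: [0.5774, 0.1911, 0.199]
eef_rot: [[-0.405, 0.914, -0.014], [0.914, 0.405, 0.003], [0.008, -0.012, -1.0]]
ft_force: [0.1, -1.0, 0.9]
gripper_width: 0.999
grip_force: 0.0
```

Run:
```python
from h import *
go(.579,.1965,.079,114)
s=bot.state();print(np.round(s['joints'],1))
```

```text
[ 0.33  0.51 11.99] [-0.66 -0.47 -0.12]
[-19.7  25.9  -4.8  94.5   1.9  60.3  -1.1]
```

{"name": "apply_moves", "arguments": {
  "plan": [
    [[1, 0.3, 0.5, 2, -0.7, -0.5, 0], [1, 0.3, 0.5, 4, -0.7, -0.5, 0], [1, 0.3, 0.5, 6.5, -0.7, -0.5, 0], [1, 0.3, 0.5, 9, -0.7, -0.5, 0], [1, 0.3, 0.5, 11, -0.7, -0.5, 0], [1, 0.3, 0.5, 12, -0.7, -0.5, 0], [0.6, 0.3, 0.5, 12, -0.7, -0.5, 0], [0.35, 0.3, 0.5, 12, -0.7, -0.5, 0]]
  ]
}}

```text
time: 13.8
ee_pos: [0.5791, 0.197, 0.0789]
eef_rot: [[-0.408, 0.913, 0.001], [0.913, 0.408, -0.001], [-0.001, 0.0, -1.0]]
ft_force: [0.3, 0.7, 0.2]
gripper_width: 0.69
grip_force: 0.0
```

{"name": "apply_moves", "arguments": {
  "plan": [
    [[0.1, 0, 0, 0, 0, 0, 0], [0.1, 0, 0, 0, 0, 0, 0], [0.1, 0, 0, 0, 0, 0, 0], [0.1, 0, 0, 0, 0, 0, 0], [0.1, 0, 0, 0, 0, 0, 0], [0.1, 0, 0, 0, 0, 0, 0]]
  ],
  "force": 20
}}

```text
time: 14.4
ee_pos: [0.5794, 0.1971, 0.0791]
eef_rot: [[-0.408, 0.913, 0.002], [0.913, 0.408, -0.0], [-0.001, 0.001, -1.0]]
ft_force: [0.5, 0.4, 6.0]
gripper_width: 0.198
grip_force: 21.3
```

Run:
```python
from h import *
go(.579,.1965,.079,114)
```

```text
[-0.04 -0.06  0.01] [0.07 0.05 0.09]
```

```bash
cat >> h.py <<'E'
C=np.array([.6069,.0346])
def arc(angs,R=.165):
    s=bot.state();M=np.array(s["eef_rot"]);
    for a in angs:
        p=C+R*np.array([np.cos(np.radians(a)),np.sin(np.radians(a))])
        print(a,np.round(M.T@np.r_[p-s["ee_pos"][:2],0]*100,2))
E
python3 -c "
from h import *
arc([99.6,103,107,111,115,119,123,126,127.5,96])"
```

```text
99.6 [ 0.02  0.01 -0.  ]
103 [ 0.23 -0.95 -0.  ]
107 [ 0.42 -2.08 -0.  ]
111 [ 0.52 -3.23 -0.  ]
115 [ 0.54 -4.38 -0.01]
119 [ 0.48 -5.53 -0.01]
123 [ 0.34 -6.68 -0.01]
126 [ 0.19 -7.53 -0.01]
127.5 [ 0.09 -7.95 -0.01]
96 [-0.27  1.    0.  ]
```

{"name": "apply_moves", "arguments": {
  "plan": [
    [[0.1, 0.1, -0.5, 0, 0, 0, 0], [0.1, 0.3, -1.2, 0, 0, 0, 0], [0.1, 0.4, -2.1, 0, 0, 0, 0], [0.1, 0.5, -3.2, 0, 0, 0, 0], [0.1, 0.5, -4.4, 0, 0, 0, 0], [0.1, 0.5, -5.5, 0, 0, 0, 0], [0.1, 0.3, -6.7, 0, 0, 0, 0], [0.1, 0.2, -7.5, 0, 0, 0, 0], [0.1, 0.1, -7.9, 0, 0, 0, 0], [0.1, 0.1, -7.9, 0, 0, 0, 0]]
  ]
}}

```text
time: 15.4
ee_pos: [0.5062, 0.1675, 0.0789]
eef_rot: [[-0.41, 0.912, 0.002], [0.912, 0.41, 0.002], [0.001, 0.003, -1.0]]
ft_force: [1.9, 6.8, 4.3]
gripper_width: 0.202
grip_force: 21.5
```

Run:
```python
from h import *
s=bot.state();d=s["ee_pos"][:2]-C;print(np.hypot(*d),np.degrees(np.arctan2(d[1],d[0])),s["ft_force"])
c=cap("top");cv2.imwrite("pics/t2.png",cv2.resize(c["color"][140:260,240:400],(800,600),interpolation=cv2.INTER_CUBIC))
```

```text
0.16671903385170098 127.13859209470685 [1.8835714  6.7728597  4.30749025]
```

View pics/t2.png

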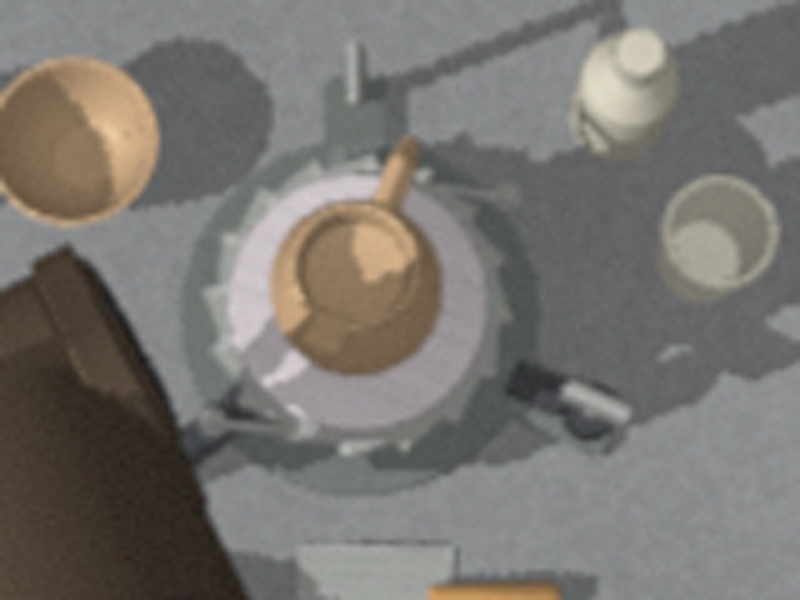

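```bash
cat >> h.py <<'E'
def hang(u,v):
    import pickle
    T=pickle.load(open("top.pkl","rb"))
    for z in(.12,.13,.14,.15,.16):
        d=atz(T,240+(u+.5)/5-.5,140+(v+.5)/5-.5,z)[:2]-C;print(z,np.hypot(*d).round(4),np.degrees(np.arctan2(d[1],d[0])).round(1))
E
python3 -c "
from h import *
hang(468,185);hang(410,148)
s=bot.state();print(s['ft_force']);arc([128.5,96,95,100,106,112,118,124])"
```

```text
0.12 0.0814 -49.4
0.13 0.0797 -50.4
0.14 0.0781 -51.4
0.15 0.0765 -52.5
0.16 0.0749 -53.6
0.12 0.0805 -22.6
0.13 0.0784 -23.1
0.14 0.0762 -23.7
0.15 0.0741 -24.3
0.16 0.0719 -25.0
[2.03603168 7.12160865 3.89717088]
128.5 [-0.26 -0.34 -0.  ]
96 [-0.57  8.89  0.02]
95 [-0.67  9.16  0.02]
100 [-0.25  7.78  0.02]
106 [0.08 6.09 0.01]
112 [0.24 4.37 0.01]
118 [0.22 2.64 0.01]
124 [0.01 0.93 0.  ]
```

{"name": "apply_moves", "arguments": {
  "plan": [
    [[0.1, 0, 0.5, 0, 0, 0, 0], [0.1, 0.1, 1.5, 0, 0, 0, 0], [0.1, 0.2, 2.6, 0, 0, 0, 0], [0.1, 0.2, 3.7, 0, 0, 0, 0], [0.1, 0.2, 4.8, 0, 0, 0, 0], [0.1, 0.1, 6.1, 0, 0, 0, 0], [0.1, -0.1, 7.2, 0, 0, 0, 0], [0.1, -0.3, 8.1, 0, 0, 0, 0], [0.1, -0.5, 8.9, 0, 0, 0, 0], [0.1, -0.5, 8.9, 0, 0, 0, 0]]
  ]
}}

```text
time: 16.45
ee_pos: [0.5895, 0.198, 0.0785]
eef_rot: [[-0.408, 0.913, -0.0], [0.913, 0.408, -0.0], [-0.0, -0.0, -1.0]]
ft_force: [-0.4, 1.7, 7.6]
gripper_width: 0.205
grip_force: 21.7
```

```bash
python3 -c "
from h import *
s=bot.state();d=s['ee_pos'][:2]-C;print(np.hypot(*d),np.degrees(np.arctan2(d[1],d[0])),s['ft_force'])
arc([96,100,104,108,112,116,120,124,126,127.5,128])"
```

```text
0.16432532822346899 96.06271036104026 [-0.4317983   1.70113528  7.59245305]
96 [ 0.06  0.04 -0.  ]
100 [ 0.38 -1.07  0.  ]
104 [ 0.62 -2.19  0.  ]
108 [ 0.78 -3.33  0.  ]
112 [ 0.86 -4.48  0.  ]
116 [ 0.87 -5.64  0.  ]
120 [ 0.79 -6.78  0.  ]
124 [ 0.63 -7.92  0.  ]
126 [ 0.52 -8.49  0.  ]
127.5 [ 0.43 -8.91  0.  ]
128 [ 0.39 -9.05  0.  ]
```

{"name": "apply_moves", "arguments": {
  "plan": [
    [[0.1, 0.3, -1, 0, 0, 0, 0], [0.1, 0.6, -2.2, 0, 0, 0, 0], [0.1, 0.8, -3.3, 0, 0, 0, 0], [0.1, 0.9, -4.5, 0, 0, 0, 0], [0.1, 0.9, -5.6, 0, 0, 0, 0], [0.1, 0.8, -6.8, 0, 0, 0, 0], [0.1, 0.6, -7.8, 0, 0, 0, 0], [0.1, 0.5, -8.5, 0, 0, 0, 0], [0.1, 0.4, -8.9, 0, 0, 0, 0], [0.1, 0.4, -9, 0, 0, 0, 0]]
  ]
}}

```text
time: 17.45
ee_pos: [0.5069, 0.166, 0.0785]
eef_rot: [[-0.409, 0.912, 0.003], [0.912, 0.409, 0.002], [0.0, 0.004, -1.0]]
ft_force: [10.0, 9.5, -8.8]
gripper_width: 0.205
grip_force: 21.0
```

Run:
```python
from h import *
s=bot.state();d=s["ee_pos"][:2]-C;print(np.hypot(*d),np.degrees(np.arctan2(d[1],d[0])),s["ft_force"])
c=cap("top");cv2.imwrite("pics/t3.png",cv2.resize(c["color"][140:260,240:400],(800,600),interpolation=cv2.INTER_CUBIC))
```

```text
0.16513725675310942 127.28105465194132 [10.02444665  9.46157379 -8.82940291]
```

View pics/t3.png

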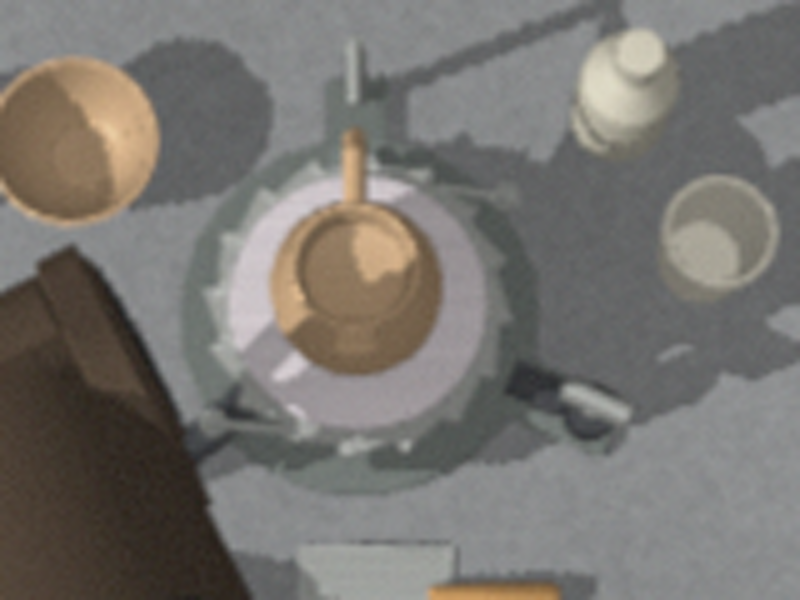

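The handle tip at (353,130) lines up with the pointer at (352,102). Now I'll let go and rise.

{"name": "apply_moves", "arguments": {
  "plan": [
    [[0.3, 0, 0.1, 0, 0, 0, 0], [0.6, 0, 0.1, 0, 0, 0, 0], [0.8, 0, 0.1, 0, 0, 0, 0], [0.8, 0, 0.1, 0, 0, 0, 0], [0.8, 0, 0.1, -1, 0, 0, 0], [0.8, 0, 0.1, -4, 0, 0, 0], [0.8, 0, 0.1, -8, 0, 0, 0], [0.8, 0, 0.1, -12, 0, 0, 0], [0.8, 0, 0.1, -14, 0, 0, 0], [0.8, 0, 0.1, -14, 0, 0, 0]]
  ]
}}

```text
time: 18.5
ee_pos: [0.5081, 0.1653, 0.2222]
eef_rot: [[-0.408, 0.913, 0.006], [0.913, 0.408, 0.001], [-0.001, 0.006, -1.0]]
ft_force: [-0.4, -0.1, 0.0]
gripper_width: 0.8
grip_force: 0.0
```

Run:
```python
from h import *
go(.48,.04,.21,63);go(.5418,-.094,.18,63)
```

```text
[-10.29  -7.69   1.19] [ 0.33 -0.09 51.09]
[-25.04  -7.53   4.21] [ 0.33 -0.09 51.09]
```

{"name": "apply_moves", "arguments": {
  "plan": [
    [[0.8, -2, -1.5, 0, 0, 0, 5], [0.8, -5, -4, 0, 0, 0, 12], [0.8, -7.5, -6, 0, 0, 0, 20], [0.8, -10.3, -7.7, 0, 0, 0, 28], [0.8, -14, -7.7, 0, 0, 0, 36], [0.8, -18, -7.6, 1, 0, 0, 44], [0.8, -22, -7.5, 2, 0, 0, 51], [0.8, -25, -7.5, 4, 0, 0, 51], [0.8, -25, -7.5, 4, 0, 0, 51], [0.8, -25, -7.5, 4, 0, 0, 51]]
  ]
}}

```text
time: 19.5
ee_pos: [0.5392, -0.0946, 0.1774]
eef_rot: [[0.454, 0.891, -0.003], [0.891, -0.454, -0.001], [-0.002, -0.002, -1.0]]
ft_force: [-0.4, 0.6, 0.5]
gripper_width: 0.797
grip_force: 0.0
```

{"name": "apply_moves", "arguments": {
  "plan": [
    [[0.6, 0, 0, 0, 0, 0, 0], [0.6, 0, 0, 0, 0, 0, 0], [0.6, 0, 0, 0, 0, 0, 0]]
  ]
}}

```text
time: 19.8
ee_pos: [0.5402, -0.0932, 0.179]
eef_rot: [[0.451, 0.892, 0.0], [0.892, -0.451, -0.001], [-0.0, 0.001, -1.0]]
ft_force: [-0.3, -1.3, -0.4]
gripper_width: 0.604
grip_force: 0.0
```

Run:
```python
from h import *
go(.5418,-.094,.073,63);print(np.round(bot.state()['joints'],1))
```

```text
[1.00e-02 1.70e-01 1.06e+01] [0.04 0.02 0.19]
[ -3.5  21.2  10.2 106.   -4.5  53.2 -18.1]
```

{"name": "apply_moves", "arguments": {
  "plan": [
    [[0.6, 0, 0.1, 2, 0, 0, 0], [0.6, 0, 0.1, 4.5, 0, 0, 0], [0.6, 0, 0.1, 7, 0, 0, 0], [0.6, 0, 0.1, 9, 0, 0, 0], [0.6, 0, 0.1, 10.2, 0, 0, 0], [0.6, 0, 0.1, 10.5, 0, 0, 0], [0.6, 0, 0.1, 10.5, 0, 0, 0]]
  ]
}}

```text
time: 20.5
ee_pos: [0.5412, -0.0946, 0.0737]
eef_rot: [[0.452, 0.892, -0.0], [0.892, -0.452, -0.001], [-0.001, 0.0, -1.0]]
ft_force: [0.3, 0.2, -0.0]
gripper_width: 0.6
grip_force: 0.0
```

{"name": "apply_moves", "arguments": {
  "plan": [
    [[0.3, 0, 0, 0, 0, 0, 0], [0.05, 0, 0, 0, 0, 0, 0], [0.02, 0, 0, 0, 0, 0, 0], [0.02, 0, 0, 0, 0, 0, 0], [0.02, 0, 0, 0, 0, 0, 0], [0.02, 0, 0, 0, 0, 0, 0], [0.02, 0, 0, 0, 0, 0, 0]]
  ],
  "force": 60
}}

```text
time: 21.2
ee_pos: [0.543, -0.0956, 0.0746]
eef_rot: [[0.453, 0.892, 0.004], [0.892, -0.453, -0.002], [-0.0, 0.004, -1.0]]
ft_force: [4.3, -2.0, 0.9]
gripper_width: 0.107
grip_force: 62.4
```

Run:
```python
from h import *
go(.5418,-.094,.073,63);print(bot.state()['torque'])
```

```text
[ 0.09 -0.18  0.16] [0.25 0.   0.07]
[-0.42400225 -0.68534723  0.00516672]
```

{"name": "apply_moves", "arguments": {
  "plan": [
    [[0.02, 0, 0, 0, 0, 0, 2], [0.02, 0, 0, 0, 0, 0, 4], [0.02, 0, 0, 0, 0, 0, 6], [0.02, 0, 0, 0, 0, 0, 6]]
  ]
}}

```text
time: 21.6
ee_pos: [0.5429, -0.0956, 0.0746]
eef_rot: [[0.545, 0.838, 0.004], [0.838, -0.545, -0.002], [0.0, 0.004, -1.0]]
ft_force: [4.1, -2.6, 1.9]
gripper_width: 0.104
grip_force: 62.5
```

Run:
```python
from h import *
go(.5418,-.094,.073,63);print(bot.state()['torque'])
```

```text
[ 0.07 -0.18  0.16] [ 0.25 -0.   -6.02]
[-0.49893128 -0.69115941  0.22715143]
```

The torque reads 0.22 N m at 6°, as the spring rate predicts.

{"name": "apply_moves", "arguments": {
  "plan": [
    [[0.02, 0, 0, 0, 0, 0, 2], [0.02, 0, 0, 0, 0, 0, 4], [0.02, 0, 0, 0, 0, 0, 5.5], [0.02, 0, 0, 0, 0, 0, 5.5], [0.02, 0, 0, 0, 0, 0, 5.5], [0.02, 0, 0, 0, 0, 0, 5.5], [0.02, 0, 0, 0, 0, 0, 5.5], [0.02, 0, 0, 0, 0, 0, 5.5], [0.02, 0, 0, 0, 0, 0, 5.5], [0.02, 0, 0, 0, 0, 0, 5.5]]
  ]
}}

```text
time: 22.6
ee_pos: [0.5428, -0.0955, 0.0746]
eef_rot: [[0.622, 0.783, 0.004], [0.783, -0.622, -0.002], [0.001, 0.004, -1.0]]
ft_force: [3.9, -2.8, 2.8]
gripper_width: 0.103
grip_force: 62.8
```

Run:
```python
from h import *
go(.5418,-.094,.073,63);print(bot.state()['torque'])
```

```text
[ 0.05 -0.17  0.15] [ 2.300e-01 -1.000e-02 -1.144e+01]
[-0.43931707 -0.69695913  0.3708297 ]
```

{"name": "apply_moves", "arguments": {
  "plan": [
    [[0.02, 0, 0, 0, 0, 0, 0.4], [0.02, 0, 0, 0, 0, 0, 0.4], [0.02, 0, 0, 0, 0, 0, 0.4], [0.02, 0, 0, 0, 0, 0, 0], [0.02, 0, 0, 0, 0, 0, -3], [0.02, 0, 0, 0, 0, 0, -6], [0.02, 0, 0, 0, 0, 0, -9], [0.02, 0, 0, 0, 0, 0, -11.5], [0.02, 0, 0, 0, 0, 0, -11.5], [0.2, 0, 0, 0, 0, 0, -11.5]]
  ]
}}

```text
time: 23.6
ee_pos: [0.5414, -0.095, 0.074]
eef_rot: [[0.454, 0.891, 0.001], [0.891, -0.454, -0.001], [-0.001, 0.001, -1.0]]
ft_force: [0.2, 0.5, 0.1]
gripper_width: 0.2
grip_force: 0.0
```

{"name": "apply_moves", "arguments": {
  "plan": [
    [[0.5, 0, 0, 0, 0, 0, 0], [0.6, 0, 0, 0, 0, 0, 0], [0.6, 0, 0, 0, 0, 0, 0], [0.6, 0, 0, 0, 0, 0, 0], [0.6, 0, 0, -2, 0, 0, 0], [0.6, 0, 0, -5, 0, 0, 0], [0.6, 0, 0, -9, 0, 0, 0], [0.6, 0, 0, -13, 0, 0, 0], [0.6, 0, 0, -15, 0, 0, 0], [0.6, 0, 0, -15, 0, 0, 0]]
  ]
}}

```text
time: 24.6
ee_pos: [0.5427, -0.0948, 0.2267]
eef_rot: [[0.453, 0.892, 0.006], [0.892, -0.453, -0.001], [0.001, 0.005, -1.0]]
ft_force: [0.4, -0.5, -0.1]
gripper_width: 0.602
grip_force: 0.0
```

{"name": "apply_moves", "arguments": {
  "plan": [
    [[0.6, -2, 0, 0, 0, 0, 0], [0.6, -5, 0, 0, 0, 0, 0], [0.6, -9, 0, 0, 0, 0, 0], [0.6, -12, 0, 0, 0, 0, 0], [0.6, -12, 0, 0, 0, 0, 0], [0.6, -12, 0, 0, 0, 0, 0], [0.6, -12, 0, 0, 0, 0, 0]]
  ]
}}

```text
time: 25.3
ee_pos: [0.487, -0.2004, 0.2229]
eef_rot: [[0.451, 0.892, -0.001], [0.892, -0.451, -0.0], [-0.001, -0.001, -1.0]]
ft_force: [0.9, -0.1, 0.1]
gripper_width: 0.6
grip_force: 0.0
```

Run:
```python
from h import *
c=cap("scene");cv2.imwrite("pics/s9.png",cv2.resize(c["color"][130:330,150:450],(800,533),interpolation=cv2.INTER_CUBIC))
```

```text
(no output)
```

View pics/s9.png

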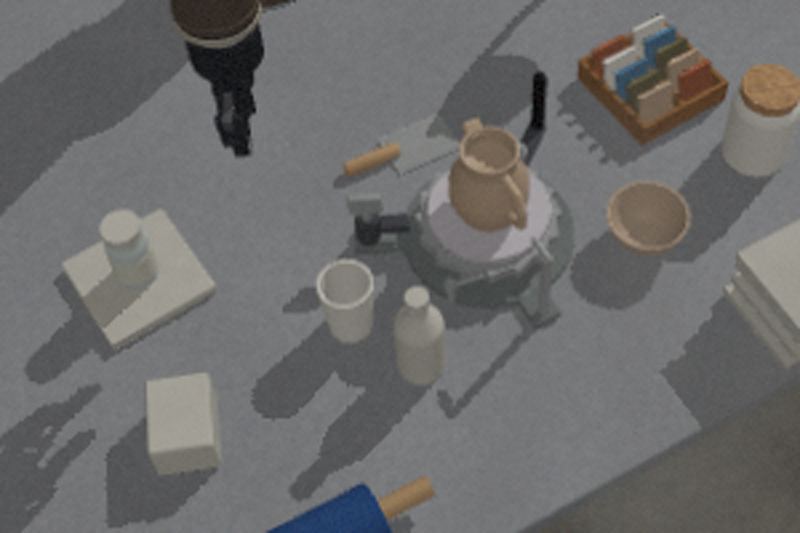

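The jar stands on the batt at (130,250) and the handle at (515,205) points at the pointer. The wing is back as it was at (365,207), the bystanders have not moved, and the arm is clear.

```bash
python3 -c "
from plant import order
print(order.sign_off())"
```

```text
the job is handed in; nothing more can be done
None
```

I put the jar upright on the batt, ratcheted the wheel until the jug's handle lined up with the pointer, held the wing screw at about 0.4 N m and let it go, and handed the job in at about 25 s; no verdict came back.

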